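Load the cosmetics carousel and park it at its index

TASK

Take the two small capped bottles out of the leaning wooden holder and stand them upright on the floor of the carousel's two empty cells, one bottle in each, either way round. Also turn the carousel, which has a bar knob at its centre, so that the pointer fin on its rim lines up with the steel index tab on its foot, and leave it so. Do not shift the other things on the dresser.

Things in the scene. Friction and masses are not known exactly. Their poses are not given: they have to be found in the camera images.
- bottle_1: Small amber glass bottle, 34 mm across up to 32 mm, with a black cap 22 mm across from 39 to 84 mm above its underside; about 60 g. Origin: centre of its underside; z runs along its axis to the cap. Starts in a holder pocket, leaning 30 degrees from upright. Grip the cap, best about 62 mm from the underside along the axis (the pocket walls end 30 mm up the bottle).
- bottle_2: A second bottle exactly like bottle_1, in the holder's other pocket, 80 mm from it centre to centre.
- holder: Fixed light-wood holder: base plate 100 x 150 x 8 mm, two square pockets (40 mm wide inside, walls 4 mm thick, 30 mm deep) at its y = -40 and +40 mm, both leaning 30 degrees from vertical, so that the bottles' caps point up and to the holder's -x side (roughly towards the robot). Origin: centre of the plate's underside, z up.
- carousel_foot: Fixed foot of the carousel, a grey disc 244 mm across; origin: on the turning axis, underside; -x points to the index tab. The frosted tray on it is 212 mm across, floor 18 mm above the dresser, rim 24 mm and dividers 28 mm above that floor. Four equal quarter-circle cells: two empty, facing each other; the other two hold a jar and a tin (36 and 32 mm tall) stuck in place.
- carousel (a joint): Turn of the carousel tray about its vertical axis, rad, positive counter-clockwise from above; 0 = pointer fin exactly at the index tab. Turns stiffly, stays where it is left, no stop near 0. The steel fin stands on the rim in the middle of one empty cell's arc and sticks out 13 mm past the rim; the index tab is fixed on the foot just outside the tray.
- cell_fin (a point): Point on the floor of the empty cell that lies at the pointer fin, 64 mm from the carousel's axis, a good spot for a bottle. Turns with the tray: its z is up and its -x axis points from the carousel's axis to the fin.
- cell_plain (a point): Point on the floor of the other empty cell, 64 mm from the carousel's axis on the side away from the fin. Same axes as cell_fin.
- knob_grip (a point): Where to grip the carousel's black bar knob: on the turning axis, 76 mm above the tray floor. The bar is 44 mm long along this point's x (from one empty cell to the other), 12 mm thick along its y and 28 mm high (14 mm above and below this point), on a post 16 mm across. Grip it across its y axis from above. Same axes as cell_fin.
- index_tab (a point): Top of the fixed steel index tab, 134 mm from the carousel's axis, 12 mm wide.
- compact: Bystander: closed round stainless steel compact mirror, 72 mm across, 13 mm thick. Origin: centre of its underside.
- toothpick_holder: Bystander: empty blue ceramic toothpick holder, 42 mm across, 55 mm tall. Origin: centre of its underside.
- comb: Bystander: tortoiseshell comb lying flat, 150 x 34 mm, 5 mm thick, long along its x. Origin: near its middle, underside.
- dish: Bystander: round glass dish with a cork bottom, 80 mm across, 28 mm tall. Origin: centre of its underside.
- cream_jar: Bystander: white cream jar, 60 mm across, 48 mm tall. Origin: centre of its underside.
- makeup_brush: Bystander: make-up brush lying flat along its x, about 152 mm long, 22 mm thick at most. Origin: underside, at the ferrule.

How it is judged:
At the end, for the whole second after the job is handed in: One bottle in each empty cell, anywhere in it (within 50 mm of its point), standing still, upright within 7 degrees, underside within 5 mm of the tray floor; carousel at rest with the fin within 0.12 rad (7 degrees) of the index tab; no bystander shifted over 40 mm (((horizontal distance between bottle_1 and cell_fin below 0.05 m and z of bottle_1 in the frame of cell_fin between -0.005 and 0.005 m and angle between each of bottle_1, bottle_2's own z axis and vertical below 0.12 rad and linear speed of each of bottle_1, bottle_2 below 0.03 m/s and horizontal distance between bottle_2 and cell_plain below 0.05 m and z of bottle_2 in the frame of cell_plain between -0.005 and 0.005 m) or (horizontal distance between bottle_1 and cell_plain below 0.05 m and z of bottle_1 in the frame of cell_plain between -0.005 and 0.005 m and angle between each of bottle_1, bottle_2's own z axis and vertical below 0.12 rad and linear speed of each of bottle_1, bottle_2 below 0.03 m/s and horizontal distance between bottle_2 and cell_fin below 0.05 m and z of bottle_2 in the frame of cell_fin between -0.005 and 0.005 m)) and value of joint carousel between -0.12 and 0.12 rad and velocity of joint carousel between -0.03 and 0.03 rad/s); the robot touches nothing.
It fails at once if a bystander is shifted more than 40 mm (distance of any of compact, toothpick_holder, comb, dish, cream_jar, makeup_brush from where it was at the start of the episode above 0.04 m).
It also fails if it takes over 64 s, if anything falls off the work surface, if the arm or the gripper's body presses on something with over 40 N, if the wrist force passes 120 N, or if a joint passes its speed limit or range.

ROBOT

A 7-joint arm with a two-finger parallel gripper is mounted at the origin on the work surface. World frame = base frame: x ahead of the robot, y to its left, z up, the work surface at z = 0. Lengths are in m, angles in rad, forces in N, time in s.
With the tool pointing down it reaches from about 0.4 to 0.85 m from the base axis. Payload 4.5 kg.
Tool frame: the origin (TCP) lies on the mounting face of the last link; the fingertips stand 166 mm ahead of it and the grasp point (between the pads) lies 147 mm ahead of it; z points along the fingers, y is the line along which they close (so a half turn about z gives the same grasp; the last joint's range is limited). The gripper opens to 88 mm and grips with 3 to 60 N. Pads are 18 mm wide; open, the fingers measure 123 mm over their backs; the gripper's body (75 mm by 187 mm) begins 45 mm behind the grasp point.
Start: joints at [1.338, 0.689, -0.195, 1.565, 0.157, 0.902, -0.215], TCP at [0.165, -0.603, 0.405] pointing down, gripper open.
Joint ranges: [-3.01, 3.01], [-0.46, 2.08], [-1.47, 1.51], [0.13, 2.56], [-1, 4.14], [0.04, 2.09], [-2.66, 2.66]. Speed limits (rad/s): [2.57, 2.57, 3.14, 3.14, 3.14, 3.14, 3.14].

INTERFACE

Orientations are given as a unit quaternion [x, y, z, w].
In Python, from cell import manip, viewer gives the robot as it stands.
- The arm moves only by the tool jog_arm, never from a script. Its argument "increments" is a list of rows, each an object with "travel": the shift along the tool's x, y, z in m, a list of three; "roll": the turn about the tool's z in degrees. A call has 1 to 20 rows; each row is the pose to reach, as a shift and turn from the pose commanded when the call began, along the tool's axes at that moment; what a row does not reach only later rows make up. A row lasts 1/10 s, in which the tool goes at most 50 mm and 8.59 degrees, less where a joint would pass 70% of its speed; a pose out of reach is approached as far as the arm can. A call with a gripper value outside its range is refused whole. "hand" is the closure, from -1 (fully open) to 1 (shut), set as the call begins (left out, the last holds). The fingers move at their own pace and stop on an object; the grip force is fixed at half the most. Time passes only in rows, so rows that repeat a pose let the fingers close. It gives the time, the measured TCP pose, the force, the opening and the grip force at its end, in the units of the state.
- manip.state(): the state, without advancing time (a new reading comes with each control period).
- viewer.grab_frame(name): name is "scene" or "top"; returns a dict with "img" (400x640x3 uint8, red, green, blue), "K" (3x3 intrinsics, pixels), "cam_to_world" (4x4, takes a point from camera to world coordinates). Camera axes: x right, y down, z forward; pixel columns grow to the right and rows downward; lengths in m; the calibration is good to about 2 mm. A picture is of the moment at which its call begins. There is no depth.
- manip.job_done(): hands the job in; it is judged then, once.
The state is a dict: "time": time; "joint_positions": joint angles; "qd": joint speeds; "effort": joint torques, N m; "eef_pos": TCP position; "tcp_rot": TCP orientation; "wrist_force": force on the tool from outside, world axes, zero at the start; "wrist_torque": the same for the moment, N m; "opening": finger opening in m; "gripper_force": force on a finger pad.
Only numpy, scipy, OpenCV 4.12 (cv2) and the standard library are available. Lean on these libraries where they do the work, as an engineer would, in place of code of your own. Each camera call takes 0.05 s, during which the arm holds its last target. There are 200 camera calls.

## Working session

There is one attempt and no reset: what is moved stays moved. The work goes in short steps, Python scripts to look and compute and a tool call to move; the robot and the scene stay as the last step left them, time stands still between calls to the robot, and variables do not carry over. Pictures are saved under pics/ and viewed, at most 13 in all, crops included, and the job is handed in when it is done.

Besides the shell and the picture viewer there is one more tool, called in YAML: its name, and indented under it one key for each argument. jog_arm: Moves the arm, as the interface text tells. Its arguments: {"type":"object","properties":{"increments":{"type":"array"},"hand":{"type":"number"}},"required":["increments"]}

```bash
mkdir -p pics; ls; cat > h.py <<'E'
import numpy as np, cv2
from cell import manip, viewer
def grab(n,f=None):
    d=viewer.grab_frame(n)
    if f: cv2.imwrite('pics/'+f,cv2.cvtColor(d['img'],cv2.COLOR_RGB2BGR))
    return d
def ray(d,u,v):
    K,T=np.array(d['K']),np.array(d['cam_to_world'])
    r=T[:3,:3]@np.linalg.inv(K)@np.array([u,v,1.]); return T[:3,3],r/np.linalg.norm(r)
def onz(d,u,v,z):
    o,r=ray(d,u,v); return o+r*(z-o[2])/r[2]
def two(d1,p1,d2,p2):
    o1,r1=ray(d1,*p1);o2,r2=ray(d2,*p2)
    s=np.linalg.lstsq(np.c_[r1,-r2],o2-o1,rcond=None)[0]
    a,b=o1+s[0]*r1,o2+s[1]*r2
    return (a+b)/2,np.linalg.norm(a-b)
def proj(d,p):
    K,T=np.array(d['K']),np.array(d['cam_to_world'])
    c=K@(T[:3,:3].T@(np.array(p)-T[:3,3])); return c[:2]/c[2]
E
python3 - <<'E'
from h import *
np.set_printoptions(precision=4,suppress=True)
for n in ('scene','top'):
    d=grab(n,n+'1.png'); print(d['K'],d['cam_to_world'])
print(manip.state())
E
```

```text
pics
[[468.1111   0.     314.2625]
 [  0.     468.1111 200.5934]
 [  0.       0.       1.    ]] [[-0.7783  0.4008 -0.4833  1.1602]
 [ 0.6276  0.4736 -0.6179  0.795 ]
 [-0.0188 -0.7842 -0.6202  0.8953]
 [ 0.      0.      0.      1.    ]]
[[361.5407   0.     319.9651]
 [  0.     361.5407 198.7437]
 [  0.       0.       1.    ]] [[ 0.0268 -0.9983  0.0513  0.5033]
 [-0.9995 -0.0277 -0.0174  0.0091]
 [ 0.0188 -0.0508 -0.9985  1.0137]
 [ 0.      0.      0.      1.    ]]
{'time': 0.1, 'joint_positions': array([ 1.3378,  0.6898, -0.1945,  1.5662,  0.1573,  0.9025, -0.2151]), 'qd': array([-0.0001, -0.0026,  0.0016, -0.0014,  0.0002,  0.0004,  0.0022]), 'effort': array([ -0.0032, -52.8497,  -1.2715, -15.3837,  -0.0526,   0.002 ,
         0.0001]), 'eef_pos': array([ 0.1647, -0.6026,  0.404 ]), 'tcp_rot': array([ 0.9911,  0.133 , -0.0002, -0.0008]), 'wrist_force': array([ 0.8421, -0.2549,  0.1097]), 'wrist_torque': array([-0.0084,  0.0198, -0.0088]), 'gripper_force': 0.0, 'opening': 0.08793001676478797}
```

View pics/scene1.png

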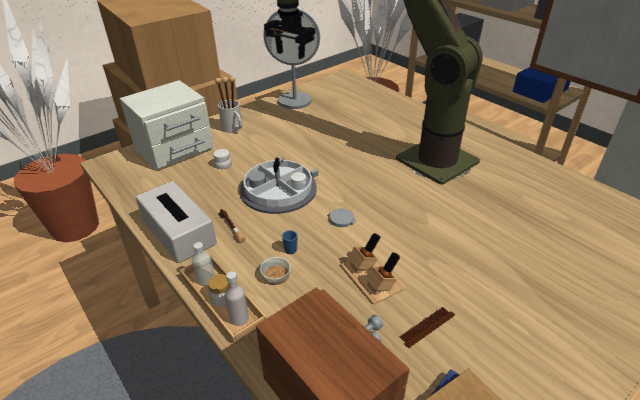

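View pics/top1.png

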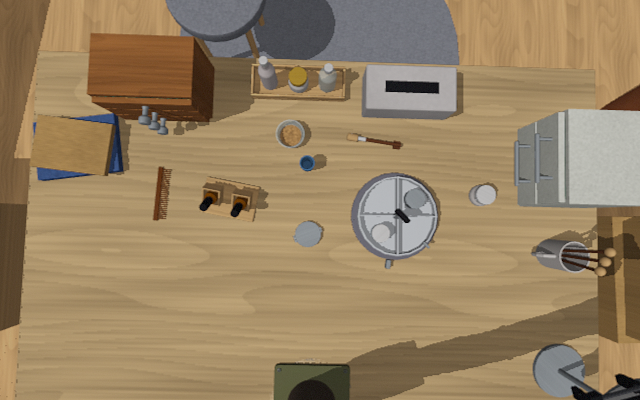

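The scene view shows the carousel at about (278,185), the holder at (372,275) and the caps at (372,242) and (391,262). In the top view the carousel is at (396,215), and the caps are at (208,203) and (239,209). I'll enlarge the carousel and holder in both views.

```bash
python3 - <<'E'
import cv2,numpy as np
t=cv2.imread('pics/top1.png');s=cv2.imread('pics/scene1.png')
def c(im,x,y,w,h,k): return cv2.resize(im[y:y+h,x:x+w],None,fx=k,fy=k,interpolation=cv2.INTER_CUBIC)
a=np.hstack([c(t,345,165,100,75*4//3+10,4)[:300*1+140],np.zeros((1,1,3),np.uint8).repeat(440,0)])[:, :400]
A=c(t,345,165,100,75,4); A2=c(t,345,200,100,75,4)
out=np.vstack([np.hstack([c(t,345,168,100,75+0,4),c(t,190,165,80,60,5)]),np.hstack([c(s,232,145,100,75,4),c(s,335,228,80,60,5)])])
cv2.imwrite('pics/comp1.png',out);print(out.shape)
cv2.imwrite('pics/carT.png',c(t,345,168,100,107,5))
E
```

```text
(600, 800, 3)
```

View pics/comp1.png

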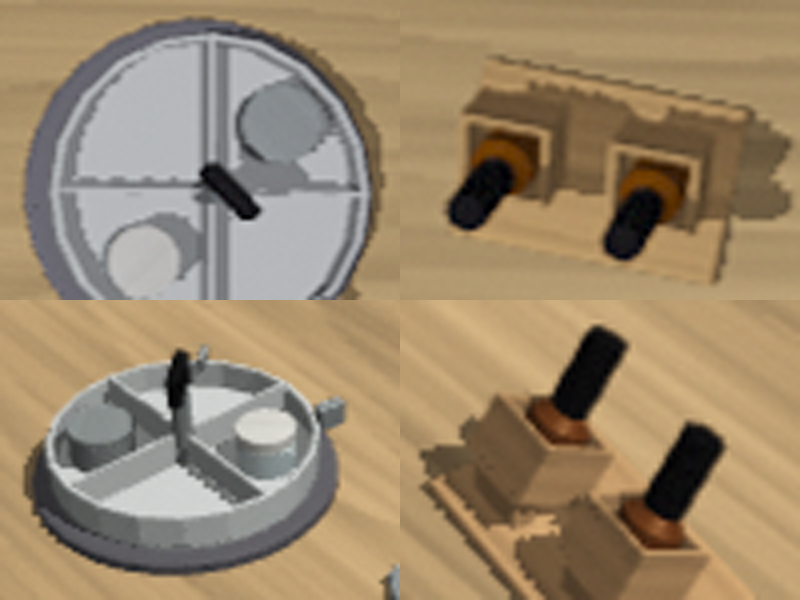

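View pics/carT.png

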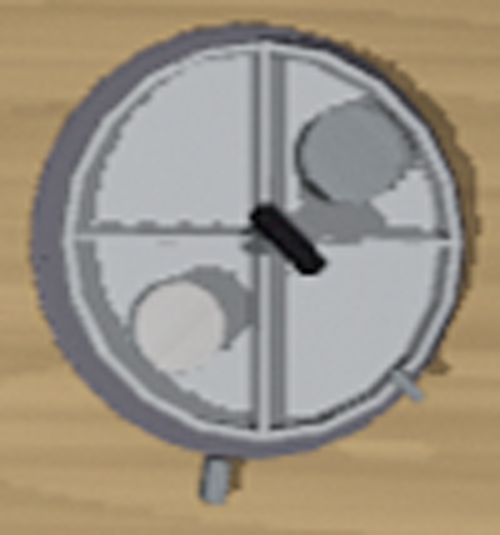

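The crops show the fin at top pixel (426.6,245), the tab at (388,263.6) and the divider crossing at (397.7,216). The knob bar runs along the fin direction. Next I'll measure the caps, knob and carousel from masks.

```bash
cat >> h.py <<'E'
def black(im,box,thr=45,n=1):
    x,y,w,h=box; m=(im[y:y+h,x:x+w].max(2)<thr).astype(np.uint8)
    k,l,st,c=cv2.connectedComponentsWithStats(m,connectivity=4)
    out=[]
    for i in sorted(range(1,k),key=lambda i:-st[i,4])[:n]:
        p=np.argwhere(l==i)[:,::-1]+[x,y]; mu=p.mean(0); v=np.linalg.svd(p-mu,full_matrices=False)[2][0]
        t=(p-mu)@v; out.append((mu,mu+v*t.min(),mu+v*t.max(),st[i,4]))
    return sorted(out,key=lambda o:o[0][0])
E
python3 - <<'E'
from h import *
np.set_printoptions(precision=4,suppress=True)
T,S=grab('top'),grab('scene')
bt=black(T['img'],(190,165,80,60),n=2); bs=black(S['img'],(335,228,80,60),n=2)
for a,b in zip(bt,bs[::-1]):
    P,e=two(T,a[0],S,b[0]); print('cap',a[0],b[0],a[3],b[3],P,e)
    A=max(a[1:3],key=lambda q:q[1]);B=min(b[1:3],key=lambda q:q[1])
    A2=min(a[1:3],key=lambda q:q[1]);B2=max(b[1:3],key=lambda q:q[1])
    t,e1=two(T,A,S,B);u,e2=two(T,A2,S,B2);d=t-u;print(' ends',t,u,e1,e2,np.linalg.norm(d),'tilt',np.degrees(np.arccos(d[2]/np.linalg.norm(d))),'az',np.degrees(np.arctan2(d[1],d[0])))
k=black(T['img'],(390,200,30,30))[0];ks=black(S['img'],(260,145,35,40))[0]
print('knob',k,ks,two(T,k[0],S,ks[0]))
d=onz(T,*k[2],.108)-onz(T,*k[1],.108);print('bar',d,np.linalg.norm(d),np.degrees(np.arctan2(d[1],d[0])))
c=onz(T,397.7,215.7,.046);print('axis',c)
f=onz(T,426.6,245,.048);t=onz(T,388,263.6,.04);
for n,p in(('fin',f),('tab',t)): q=p-c;print(n,p,np.hypot(*q[:2]),np.degrees(np.arctan2(q[1],q[0])))
print('tab tri',two(T,(388,264),S,(315,170)),'fin tri',two(T,(426.6,245),S,(282.7,158)))
E
```

```text
cap [205.787  203.3519] [391.0654 262.183 ] 108 153 [0.5317 0.2861 0.078 ] 0.0010102086816952654
 ends [0.5176 0.2892 0.0997] [0.5463 0.2826 0.0559] 0.005689960125328893 0.004345545009583345 0.052687343800816376 tilt 33.87141938594116 az 167.05964844130514
cap [236.375  209.2981] [371.9701 242.4328] 104 134 [0.5184 0.2072 0.0779] 0.0007932182182876158
 ends [0.5042 0.2106 0.0988] [0.5329 0.2037 0.0565] 0.006242188352915675 0.004739867600083845 0.05153839635770353 tilt 34.975407340919965 az 166.4968656805311
knob (array([401.9765, 215.4235]), array([396.3181, 209.6706]), array([407.7344, 221.2777]), np.int32(85)) (array([275.8947, 164.7719]), array([276.8148, 157.9749]), array([274.9179, 171.9889]), np.int32(57)) (array([ 0.5139, -0.2176,  0.0935]), np.float64(0.0003947901270528591))
bar [-0.0284 -0.0293  0.    ] 0.04075380718879628 -134.11586314105287
axis [ 0.5132 -0.2177  0.046 ]
fin [ 0.437 -0.296  0.048] 0.1092273676907345 -134.20051016917319
tab [ 0.3842 -0.195   0.04  ] 0.1309526474481968 170.02711559267163
tab tri (array([ 0.3801, -0.1971,  0.025 ]), np.float64(0.0031838772021364767)) fin tri (array([ 0.4363, -0.2959,  0.0466]), np.float64(0.0016283961142891231))
```

Everything checks out: caps 80 mm apart at the right height, knob at z 94 mm, and fin and tab at the right radii. The fin is at 225.8° and the tab at about 170.8°, so the carousel needs roughly −55°. First I'll move above the knob.

jog_arm:
  increments:
    - {"travel": [0.438, -0.28, 0.06], "roll": -30.5}
    - {"travel": [0.438, -0.28, 0.06], "roll": -30.5}
    - {"travel": [0.438, -0.28, 0.06], "roll": -30.5}
    - {"travel": [0.438, -0.28, 0.06], "roll": -30.5}
    - {"travel": [0.438, -0.28, 0.06], "roll": -30.5}
    - {"travel": [0.438, -0.28, 0.06], "roll": -30.5}
    - {"travel": [0.438, -0.28, 0.06], "roll": -30.5}
    - {"travel": [0.438, -0.28, 0.06], "roll": -30.5}
    - {"travel": [0.438, -0.28, 0.06], "roll": -30.5}
    - {"travel": [0.438, -0.28, 0.06], "roll": -30.5}
    - {"travel": [0.438, -0.28, 0.06], "roll": -30.5}
    - {"travel": [0.438, -0.28, 0.06], "roll": -30.5}
    - {"travel": [0.438, -0.28, 0.06], "roll": -30.5}
    - {"travel": [0.438, -0.28, 0.06], "roll": -30.5}
    - {"travel": [0.438, -0.28, 0.06], "roll": -30.5}
    - {"travel": [0.438, -0.28, 0.06], "roll": -30.5}
  hand: -0.3

```text
time: 1.8
eef_pos: [0.5127, -0.2186, 0.3449]
tcp_rot: [0.922, 0.388, -0.0, 0.0]
wrist_force: [-0.1, -0.0, 0.5]
opening: 0.0575
gripper_force: 0.0
```

jog_arm:
  increments:
    - {"travel": [0.001, 0, 0.04], "roll": 0}
    - {"travel": [0.001, 0, 0.075], "roll": 0}
    - {"travel": [0.001, 0, 0.095], "roll": 0}
    - {"travel": [0.001, 0, 0.104], "roll": 0}
    - {"travel": [0.001, 0, 0.104], "roll": 0}
    - {"travel": [0.001, 0, 0.104], "roll": 0}

```text
time: 2.4
eef_pos: [0.5145, -0.217, 0.2416]
tcp_rot: [0.921, 0.389, 0.001, 0.001]
wrist_force: [0.2, -0.0, 0.5]
opening: 0.0575
gripper_force: 0.0
```

jog_arm:
  increments:
    - {"travel": [0, 0, 0], "roll": 0}
    - {"travel": [0, 0, 0], "roll": 0}
    - {"travel": [0, 0, 0], "roll": 0}
    - {"travel": [0, 0, 0], "roll": 0}
    - {"travel": [0, 0, 0], "roll": 0}
    - {"travel": [0, 0, 0], "roll": 0}
  hand: 1

```text
time: 3.0
eef_pos: [0.5146, -0.217, 0.2409]
tcp_rot: [0.921, 0.389, 0.001, 0.001]
wrist_force: [0.1, -0.9, 0.2]
opening: 0.0142
gripper_force: 30.0
```

jog_arm:
  increments:
    - {"travel": [0, 0, 0], "roll": 4}
    - {"travel": [0, 0, 0], "roll": 9}
    - {"travel": [0, 0, 0], "roll": 14}
    - {"travel": [0, 0, 0], "roll": 19}
    - {"travel": [0, 0, 0], "roll": 24}
    - {"travel": [0, 0, 0], "roll": 29}
    - {"travel": [0, 0, 0], "roll": 34}
    - {"travel": [0, 0, 0], "roll": 39}
    - {"travel": [0, 0, 0], "roll": 44}
    - {"travel": [0, 0, 0], "roll": 49}
    - {"travel": [0, 0, 0], "roll": 53}
    - {"travel": [0, 0, 0], "roll": 55}
    - {"travel": [0, 0, 0], "roll": 55}
    - {"travel": [0, 0, 0], "roll": 55}
    - {"travel": [0, 0, 0], "roll": 55}
    - {"travel": [0, 0, 0], "roll": 55}

```text
time: 4.6
eef_pos: [0.5149, -0.2183, 0.2409]
tcp_rot: [0.997, -0.081, 0.002, 0.002]
wrist_force: [1.3, -4.2, -2.6]
opening: 0.0141
gripper_force: 30.0
```

jog_arm:
  increments:
    - {"travel": [0, 0, 0], "roll": 0}
    - {"travel": [0, 0, 0], "roll": 0}
    - {"travel": [0, 0, 0], "roll": 0}
    - {"travel": [0, 0, -0.03], "roll": 0}
    - {"travel": [0, 0, -0.07], "roll": 0}
    - {"travel": [0, 0, -0.11], "roll": 0}
    - {"travel": [0, 0, -0.13], "roll": 0}
    - {"travel": [0, 0, -0.13], "roll": 0}
  hand: -0.3

```text
time: 5.4
eef_pos: [0.5149, -0.2165, 0.3737]
tcp_rot: [0.997, -0.08, 0.003, 0.001]
wrist_force: [0.2, -0.2, 0.1]
opening: 0.0571
gripper_force: 0.0
```

```bash
python3 - <<'E'
from h import *
s=manip.state();print(s['joint_positions'],s['eef_pos'],np.degrees(2*np.arctan2(s['tcp_rot'][1],s['tcp_rot'][0])))
E
```

```text
[ 0.27309595  0.64055171  0.07080853  1.81364118 -0.06752441  0.68393869
 -1.34919345] [ 0.51486387 -0.21654655  0.37370323] -9.191543474753725
```

jog_arm:
  increments:
    - {"travel": [-0.064, -0.419, 0.02], "roll": 0.4}
    - {"travel": [-0.064, -0.419, 0.02], "roll": 0.4}
    - {"travel": [-0.064, -0.419, 0.02], "roll": 0.4}
    - {"travel": [-0.064, -0.419, 0.02], "roll": 0.4}
    - {"travel": [-0.064, -0.419, 0.02], "roll": 0.4}
    - {"travel": [-0.064, -0.419, 0.02], "roll": 0.4}
    - {"travel": [-0.064, -0.419, 0.02], "roll": 0.4}
    - {"travel": [-0.064, -0.419, 0.02], "roll": 0.4}
    - {"travel": [-0.064, -0.419, 0.02], "roll": 0.4}
    - {"travel": [-0.064, -0.419, 0.02], "roll": 0.4}
    - {"travel": [-0.064, -0.419, 0.02], "roll": 0.4}
    - {"travel": [-0.064, -0.419, 0.02], "roll": 0.4}

```text
time: 6.6
eef_pos: [0.518, 0.2054, 0.3501]
tcp_rot: [0.996, -0.085, -0.001, 0.001]
wrist_force: [0.4, -1.0, 0.1]
opening: 0.057
gripper_force: 0.0
```

```bash
python3 - <<'E'
from h import *
s=manip.state();print(s['joint_positions'],s['eef_pos'],np.degrees(2*np.arctan2(s['tcp_rot'][1],s['tcp_rot'][0])))
E
```

```text
[-0.55794817  0.68048859  0.16364805  1.83885728 -0.17080945  0.63789056
 -2.03338629] [0.51796528 0.20537246 0.35013249] -9.751462902408882
```

jog_arm:
  increments:
    - {"travel": [0, 0, 0.04], "roll": 0}
    - {"travel": [0, 0, 0.08], "roll": 0}
    - {"travel": [0, 0, 0.11], "roll": 0}
    - {"travel": [0, 0, 0.127], "roll": 0}
    - {"travel": [0, 0, 0.127], "roll": 0}
    - {"travel": [0, 0, 0.127], "roll": 0}

```text
time: 7.2
eef_pos: [0.5185, 0.2059, 0.224]
tcp_rot: [0.996, -0.085, 0.0, 0.0]
wrist_force: [1.0, -1.1, 0.1]
opening: 0.0574
gripper_force: 0.0
```

jog_arm:
  increments:
    - {"travel": [0, 0, 0], "roll": 0}
    - {"travel": [0, 0, 0], "roll": 0}
    - {"travel": [0, 0, 0], "roll": 0}
    - {"travel": [0, 0, 0], "roll": 0}
    - {"travel": [0, 0, 0], "roll": 0}
    - {"travel": [0, 0, 0], "roll": 0}
  hand: 1

```text
time: 7.8
eef_pos: [0.5181, 0.2073, 0.224]
tcp_rot: [0.996, -0.084, 0.0, -0.0]
wrist_force: [-0.9, 0.1, 3.1]
opening: 0.021
gripper_force: 29.9
```

jog_arm:
  increments:
    - {"travel": [-0.004, 0, -0.007], "roll": 0}
    - {"travel": [-0.01, 0, -0.0173], "roll": 0}
    - {"travel": [-0.016, 0, -0.0277], "roll": 0}
    - {"travel": [-0.022, 0, -0.038], "roll": 0}
    - {"travel": [-0.028, 0, -0.0485], "roll": 0}
    - {"travel": [-0.034, 0, -0.06], "roll": 0}
    - {"travel": [-0.037, 0, -0.08], "roll": 0}
    - {"travel": [-0.037, 0, -0.1], "roll": 0}
    - {"travel": [-0.037, 0, -0.1], "roll": 0}

```text
time: 8.7
eef_pos: [0.482, 0.2138, 0.3263]
tcp_rot: [0.996, -0.084, 0.002, -0.001]
wrist_force: [2.3, 0.7, -0.9]
opening: 0.0214
gripper_force: 30.0
```

```bash
python3 - <<'E'
from h import *
np.set_printoptions(precision=4,suppress=True)
T,S=grab('top'),grab('scene','s2.png')
s=manip.state();g=s['eef_pos']-[0,0,.147];print(g)
p=proj(S,g).astype(int);print(p)
c=S['img'][p[1]-50:p[1]+70,p[0]-80:p[0]+80,::-1]
cv2.imwrite('pics/c2.png',cv2.resize(c,None,fx=4,fy=4,interpolation=cv2.INTER_CUBIC))
E
```

```text
[0.4813 0.2135 0.177 ]
[387 207]
```

View pics/c2.png

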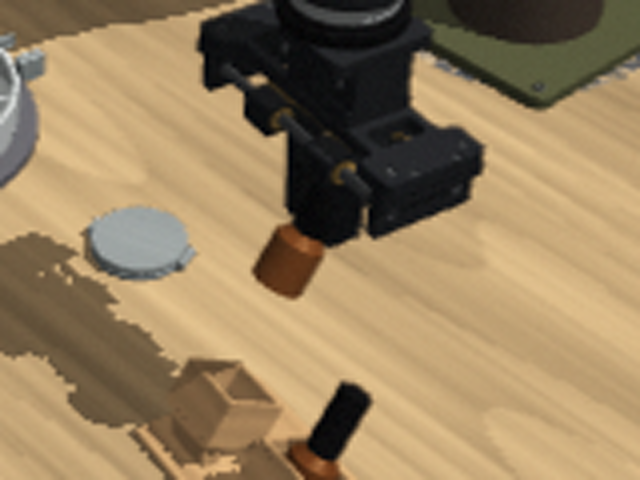

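The bottle is out and still held at about 30° of tilt, with its amber body below the fingers at (290,260). I'll pivot it upright on the free table area nearer the robot: lower its edge to the table, then move the grip in +x.

jog_arm:
  increments:
    - {"travel": [-0.04, 0, 0.03], "roll": 0}
    - {"travel": [-0.065, 0, 0.065], "roll": 0}
    - {"travel": [-0.065, 0, 0.09], "roll": 0}
    - {"travel": [-0.065, 0, 0.105], "roll": 0}
    - {"travel": [-0.065, 0, 0.112], "roll": 0}
    - {"travel": [-0.065, 0, 0.117], "roll": 0}
    - {"travel": [-0.065, 0, 0.117], "roll": 0}
    - {"travel": [-0.065, 0, 0.117], "roll": 0}

```text
time: 9.6
eef_pos: [0.417, 0.2238, 0.2073]
tcp_rot: [0.996, -0.084, -0.001, 0.0]
wrist_force: [-2.7, -0.4, 4.0]
opening: 0.021
gripper_force: 30.0
```

jog_arm:
  increments:
    - {"travel": [0.003, 0, 0.001], "roll": 0}
    - {"travel": [0.008, 0, 0], "roll": 0}
    - {"travel": [0.013, 0, -0.001], "roll": 0}
    - {"travel": [0.018, 0, -0.001], "roll": 0}
    - {"travel": [0.023, 0, -0.001], "roll": 0}

```text
time: 10.1
eef_pos: [0.4406, 0.2204, 0.2079]
tcp_rot: [0.996, -0.084, -0.0, -0.0]
wrist_force: [-3.4, 1.7, 5.7]
opening: 0.0211
gripper_force: 30.0
```

jog_arm:
  increments:
    - {"travel": [0.005, 0, 0], "roll": 0}
    - {"travel": [0.01, 0, 0.001], "roll": 0}
    - {"travel": [0.012, 0, 0.001], "roll": 0}
    - {"travel": [0.012, 0, 0.001], "roll": 0}

```text
time: 10.5
eef_pos: [0.4506, 0.2187, 0.2075]
tcp_rot: [0.997, -0.083, -0.002, 0.0]
wrist_force: [-5.7, 1.0, 15.3]
opening: 0.0214
gripper_force: 30.0
```

```bash
python3 - <<'E'
from h import *
S=grab('scene','s3.png')
s=manip.state();g=s['eef_pos']-[0,0,.147]
p=proj(S,g).astype(int);print(p,g)
c=S['img'][p[1]-50:p[1]+50,p[0]-70:p[0]+70,::-1]
cv2.imwrite('pics/c3.png',cv2.resize(c,None,fx=4,fy=4,interpolation=cv2.INTER_CUBIC))
E
```

```text
[393 238] [0.4505209  0.21869255 0.06050399]
```

View pics/c3.png

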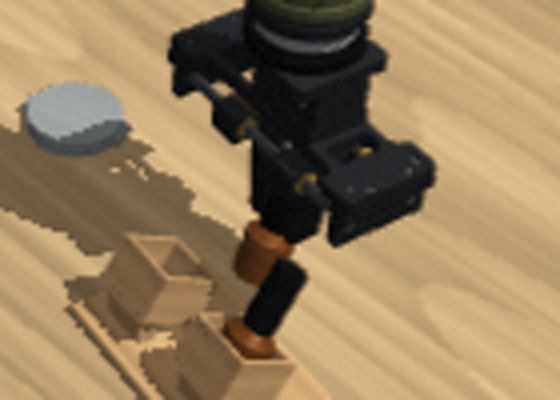

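The lower body (amber, left edge (250,225)→(237,275) in the crop) looks less tilted than before. I'll put a number on the tilt from its edge slope.

```bash
cat >> h.py <<'E'
def tilt(d,g,az,w=40):
    "tilt from the left edge of the amber body below the gripper"
    u,v=proj(d,g).astype(int); im=d['img'][v-10:v+45,u-w:u+15]
    hsv=cv2.cvtColor(im,cv2.COLOR_RGB2HSV); m=((hsv[...,0]<13)&(hsv[...,1]>165)&(hsv[...,2]>55)).astype(np.uint8)
    k,l,st,c=cv2.connectedComponentsWithStats(m); i=1+st[1:,4].argmax(); m=l==i
    r=[y for y in range(m.shape[0]) if m[y].any()]; e=np.array([[m[y].argmax(),y] for y in r[2:-4]])
    s=np.polyfit(e[:,1],e[:,0],1)[0]
    out=[]
    for t in range(-10,45):
        a=np.radians(t);ax=np.array([np.sin(a)*np.cos(az),np.sin(a)*np.sin(az),np.cos(a)])
        q=proj(d,g-.03*ax)-proj(d,g-.06*ax); out.append(abs(q[0]/q[1]-s))
    return np.argmin(out)-10,s,e.tolist()
E
python3 - <<'E'
from h import *
S=grab('scene');s=manip.state()
print(tilt(S,s['eef_pos']-[0,0,.147],np.radians(170.4)))
S2=dict(S);S2['img']=cv2.imread('pics/s2.png')[...,::-1].copy()
print(tilt(S2,np.array([.482,.2138,.179]),np.radians(170.4)))
E
```

```text
(np.int64(-10), np.float64(0.11666666666666696), [[32, 18], [32, 19], [32, 20], [32, 21], [32, 22], [35, 23], [34, 24], [32, 25], [32, 26]])
(np.int64(24), np.float64(-0.4860139860139858), [[29, 19], [28, 20], [28, 21], [27, 22], [30, 23], [27, 24], [27, 25], [25, 26], [26, 27], [24, 28], [24, 29], [24, 30]])
```

```bash
python3 - <<'E'
from h import *
S=grab('scene');g=np.array([.4505,.2187,.0605]);az=np.radians(170.4)
for t in (0,5,10,15,20,30):
    a=np.radians(t);ax=np.array([np.sin(a)*np.cos(az),np.sin(a)*np.sin(az),np.cos(a)])
    q=proj(S,g-.03*ax)-proj(S,g-.06*ax); print(t,q[0]/q[1], proj(S,g-.062*ax)-proj(S,g)) 
E
```

```text
0 -0.11758033547972174 [-1.99717094 16.9855863 ]
5 -0.20542555949148364 [-3.62551487 17.64880125]
10 -0.28778452129245446 [-5.23300901 18.1837751 ]
15 -0.36631250441647484 [-6.80829018 18.5860163 ]
20 -0.44240040638634265 [-8.3400581  18.85183192]
30 -0.5921089099865527 [-11.22855828  18.96367052]
```

The slope indicates about 8–14° of remaining tilt. I'll push a little further, then release so it settles on its base.

jog_arm:
  increments:
    - {"travel": [0.003, 0, 0], "roll": 0}
    - {"travel": [0.007, 0, 0], "roll": 0}
    - {"travel": [0.007, 0, -0.001], "roll": 0}

```text
time: 10.95
eef_pos: [0.4587, 0.2173, 0.2078]
tcp_rot: [0.996, -0.084, -0.001, 0.0]
wrist_force: [-0.3, -0.2, -0.7]
opening: 0.0212
gripper_force: 30.0
```

jog_arm:
  increments:
    - {"travel": [0, 0, 0], "roll": 0}
    - {"travel": [0, 0, 0], "roll": 0}
    - {"travel": [0, 0, 0], "roll": 0}
    - {"travel": [0, 0, 0], "roll": 0}
  hand: -0.2

```text
time: 11.35
eef_pos: [0.4591, 0.2172, 0.2076]
tcp_rot: [0.996, -0.084, 0.0, 0.0]
wrist_force: [0.4, -1.2, 0.2]
opening: 0.051
gripper_force: 0.0
```

jog_arm:
  increments:
    - {"travel": [0, 0, -0.04], "roll": 0}
    - {"travel": [0, 0, -0.07], "roll": 0}
    - {"travel": [0, 0, -0.07], "roll": 0}

```text
time: 11.65
eef_pos: [0.4601, 0.2175, 0.2806]
tcp_rot: [0.996, -0.084, 0.003, -0.001]
wrist_force: [0.6, 0.8, -1.0]
opening: 0.0528
gripper_force: 0.0
```

```bash
python3 - <<'E'
from h import *
S=grab('scene','s4.png');T=grab('top')
s=manip.state();g=s['eef_pos']-[0,0,.217]
p=proj(S,g).astype(int);print(p,g)
f=lambda im,q:cv2.resize(im['img'][q[1]-50:q[1]+50,q[0]-50:q[0]+50,::-1],None,fx=4,fy=4,interpolation=cv2.INTER_CUBIC)
cv2.imwrite('pics/c4.png',np.hstack([f(S,p),f(T,proj(T,g).astype(int))]))
print(proj(T,g))
E
```

```text
[390 239] [0.45902097 0.21735135 0.06102074]
[233.06787656 231.93079002]
```

View pics/c4.png

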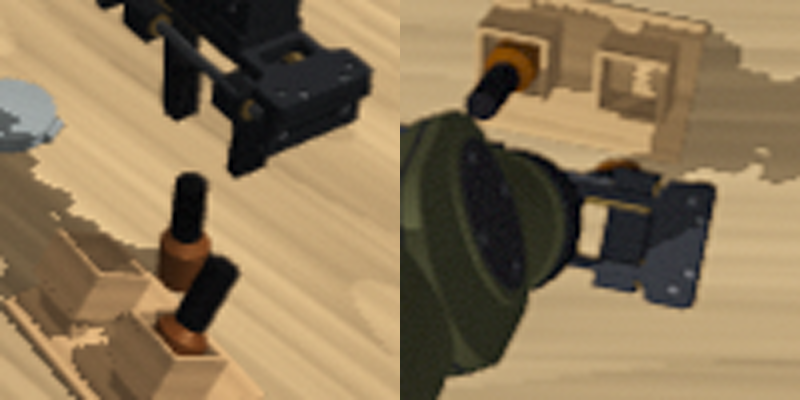

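The bottle stands upright on the table, with its cap at scene pixel (387.5,240). I'll locate it exactly and regrip.

```bash
python3 - <<'E'
from h import *
S=grab('scene');s=manip.state()
b=black(S['img'],(379,230,13,20))[0];P=onz(S,*b[0],.0615);print(b,P)
c=s['eef_pos'];a=2*np.arctan2(s['tcp_rot'][1],s['tcp_rot'][0]);D=P-c;print(c,np.cos(a)*D[0]+np.sin(a)*D[1],np.sin(a)*D[0]-np.cos(a)*D[1])
E
```

```text
(array([386.50877193, 240.85964912]), array([387.41419074, 232.82137685]), array([385.5844401 , 249.06583045]), np.int32(114)) [0.47316015 0.21502731 0.0615    ]
[0.45869628 0.21725378 0.27729719] 0.014632625539436641 -0.0002168011223885988
```

jog_arm:
  increments:
    - {"travel": [0.013, 0, 0.03], "roll": 0}
    - {"travel": [0.013, 0, 0.055], "roll": 0}
    - {"travel": [0.013, 0, 0.068], "roll": 0}
    - {"travel": [0.013, 0, 0.068], "roll": 0}
    - {"travel": [0.013, 0, 0.068], "roll": 0}

```text
time: 12.3
eef_pos: [0.4715, 0.215, 0.2095]
tcp_rot: [0.996, -0.084, -0.001, 0.0]
wrist_force: [-0.5, -0.3, 0.2]
opening: 0.0531
gripper_force: 0.0
```

jog_arm:
  increments:
    - {"travel": [0, 0, 0], "roll": 0}
    - {"travel": [0, 0, 0], "roll": 0}
    - {"travel": [0, 0, 0], "roll": 0}
    - {"travel": [0, 0, 0], "roll": 0}
    - {"travel": [0, 0, 0], "roll": 0}
    - {"travel": [0, 0, -0.03], "roll": 0}
    - {"travel": [0, 0, -0.07], "roll": 0}
    - {"travel": [0, 0, -0.1], "roll": 0}
    - {"travel": [0, 0, -0.1], "roll": 0}
  hand: 1

```text
time: 13.2
eef_pos: [0.4728, 0.2154, 0.3131]
tcp_rot: [0.996, -0.084, 0.003, -0.002]
wrist_force: [0.6, 0.1, 0.0]
opening: 0.0214
gripper_force: 30.0
```

```bash
python3 - <<'E'
from h import *
S=grab('scene','s5.png');T=grab('top','t5.png')
s=manip.state();c=s['eef_pos'];a=2*np.arctan2(s['tcp_rot'][1],s['tcp_rot'][0])
g=c-[0,0,.147];p=proj(S,g).astype(int)
# carousel check: fin & tab crop
f=lambda im,q:cv2.resize(im['img'][q[1]-50:q[1]+50,q[0]-50:q[0]+50,::-1],None,fx=4,fy=4,interpolation=cv2.INTER_CUBIC)
cv2.imwrite('pics/c5.png',np.hstack([f(S,p),f(T,(397,220))]))
D=np.array([.5135,-.2177])+.07*np.array([np.cos(np.radians(-9.2)),np.sin(np.radians(-9.2))])-c[:2]
print(c,np.degrees(a),'to far cell tool xy',np.cos(a)*D[0]+np.sin(a)*D[1],np.sin(a)*D[0]-np.cos(a)*D[1])
E
```

```text
[0.47159771 0.21513923 0.30986765] -9.601144182669836 to far cell tool xy 0.18350621181960042 0.419297417965406
```

View pics/c5.png

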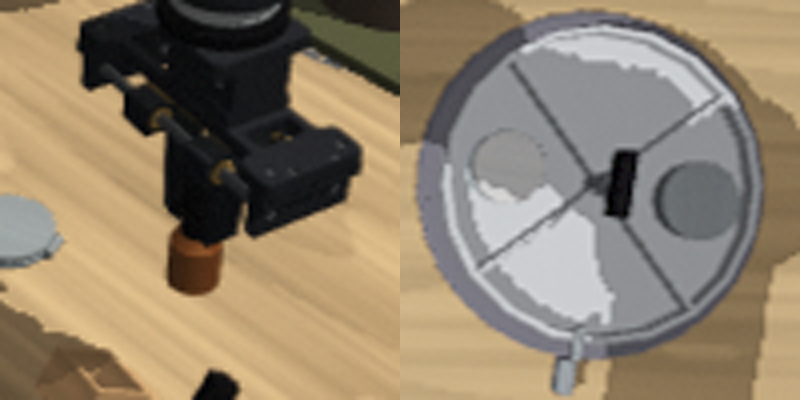

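The bottle hangs upright in the grip. The fin at crop (577,345) lines up with the tab at (565,375). Next I'll carry the bottle to the far (plain) cell.

jog_arm:
  increments:
    - {"travel": [0.0, 0.02, -0.03], "roll": 0}
    - {"travel": [0.0185, 0.0595, -0.03], "roll": 0}
    - {"travel": [0.0385, 0.0995, -0.03], "roll": 0}
    - {"travel": [0.0585, 0.1395, -0.03], "roll": 0}
    - {"travel": [0.0785, 0.1795, -0.03], "roll": 0}
    - {"travel": [0.0985, 0.2195, -0.03], "roll": 0}
    - {"travel": [0.1185, 0.2595, -0.03], "roll": 0}
    - {"travel": [0.1385, 0.2995, -0.03], "roll": 0}
    - {"travel": [0.1585, 0.3395, -0.03], "roll": 0}
    - {"travel": [0.1735, 0.3795, -0.03], "roll": 0}
    - {"travel": [0.1835, 0.4095, -0.03], "roll": 0}
    - {"travel": [0.1835, 0.4195, -0.03], "roll": 0}
    - {"travel": [0.1835, 0.4195, 0.02], "roll": 0}
    - {"travel": [0.1835, 0.4195, 0.05], "roll": 0}
    - {"travel": [0.1835, 0.4195, 0.06], "roll": 0}
    - {"travel": [0.1835, 0.4195, 0.06], "roll": 0}

```text
time: 14.9
eef_pos: [0.5818, -0.2279, 0.2475]
tcp_rot: [0.997, -0.083, -0.002, -0.001]
wrist_force: [0.1, 0.1, -1.0]
opening: 0.021
gripper_force: 30.0
```

jog_arm:
  increments:
    - {"travel": [0, 0, 0.01], "roll": 0}
    - {"travel": [0, 0, 0.016], "roll": 0}
    - {"travel": [0, 0, 0.02], "roll": 0}
    - {"travel": [0, 0, 0.02], "roll": 0}
    - {"travel": [0, 0, 0.02], "roll": 0}

```text
time: 15.4
eef_pos: [0.5828, -0.2292, 0.2301]
tcp_rot: [0.996, -0.084, 0.0, 0.0]
wrist_force: [-0.3, -0.7, -0.2]
opening: 0.0211
gripper_force: 30.0
```

jog_arm:
  increments:
    - {"travel": [0, 0, 0.0015], "roll": 0}
    - {"travel": [0, 0, 0.003], "roll": 0}
    - {"travel": [0, 0, 0.003], "roll": 0}

```text
time: 15.7
eef_pos: [0.5829, -0.2294, 0.2281]
tcp_rot: [0.996, -0.084, 0.001, 0.0]
wrist_force: [-1.7, 0.6, 6.7]
opening: 0.021
gripper_force: 30.0
```

jog_arm:
  increments:
    - {"travel": [0, 0, 0], "roll": 0}
    - {"travel": [0, 0, 0], "roll": 0}
    - {"travel": [0, 0, 0], "roll": 0}
    - {"travel": [0, 0, 0], "roll": 0}
    - {"travel": [0, 0, -0.02], "roll": 0}
    - {"travel": [0, 0, -0.06], "roll": 0}
    - {"travel": [0, 0, -0.1], "roll": 0}
    - {"travel": [0, 0, -0.12], "roll": 0}
  hand: -0.2

```text
time: 16.5
eef_pos: [0.5833, -0.2296, 0.35]
tcp_rot: [0.996, -0.084, 0.002, 0.001]
wrist_force: [0.4, -0.6, 0.1]
opening: 0.0531
gripper_force: 0.0
```

```bash
python3 - <<'E'
from h import *
s=manip.state();c=s['eef_pos'];a=2*np.arctan2(s['tcp_rot'][1],s['tcp_rot'][0])
D=np.array([.5317,.2861])-c[:2]
print(c,np.degrees(a),'to bottle A tool xy',np.cos(a)*D[0]+np.sin(a)*D[1],np.sin(a)*D[0]-np.cos(a)*D[1])
E
```

```text
[ 0.58334202 -0.22958937  0.35004822] -9.625140314036681 to bottle A tool xy -0.1371390096229379 -0.4997952770431546
```

jog_arm:
  increments:
    - {"travel": [-0.137, -0.5, 0], "roll": 0}
    - {"travel": [-0.137, -0.5, 0], "roll": 0}
    - {"travel": [-0.137, -0.5, 0], "roll": 0}
    - {"travel": [-0.137, -0.5, 0], "roll": 0}
    - {"travel": [-0.137, -0.5, 0], "roll": 0}
    - {"travel": [-0.137, -0.5, 0], "roll": 0}
    - {"travel": [-0.137, -0.5, 0], "roll": 0}
    - {"travel": [-0.137, -0.5, 0], "roll": 0}
    - {"travel": [-0.137, -0.5, 0], "roll": 0}
    - {"travel": [-0.137, -0.5, 0], "roll": 0}
    - {"travel": [-0.137, -0.5, 0], "roll": 0}
    - {"travel": [-0.137, -0.5, 0], "roll": 0}
    - {"travel": [-0.137, -0.5, 0], "roll": 0}
    - {"travel": [-0.137, -0.5, 0], "roll": 0}

```text
time: 17.9
eef_pos: [0.5318, 0.2838, 0.3467]
tcp_rot: [0.996, -0.086, 0.0, 0.001]
wrist_force: [0.8, -0.2, 0.2]
opening: 0.0528
gripper_force: 0.0
```

jog_arm:
  increments:
    - {"travel": [0, 0, 0.04], "roll": 0}
    - {"travel": [0, 0, 0.08], "roll": 0}
    - {"travel": [0, 0, 0.11], "roll": 0}
    - {"travel": [0, 0, 0.124], "roll": 0}
    - {"travel": [0, 0, 0.124], "roll": 0}
    - {"travel": [0, 0, 0.124], "roll": 0}

```text
time: 18.5
eef_pos: [0.532, 0.2859, 0.2237]
tcp_rot: [0.996, -0.085, 0.001, -0.0]
wrist_force: [1.2, 0.7, -0.3]
opening: 0.0532
gripper_force: 0.0
```

jog_arm:
  increments:
    - {"travel": [0, 0, 0], "roll": 0}
    - {"travel": [0, 0, 0], "roll": 0}
    - {"travel": [0, 0, 0], "roll": 0}
    - {"travel": [0, 0, 0], "roll": 0}
    - {"travel": [0, 0, 0], "roll": 0}
  hand: 1

```text
time: 19.0
eef_pos: [0.5311, 0.2868, 0.2231]
tcp_rot: [0.996, -0.084, 0.0, -0.0]
wrist_force: [-0.3, -0.1, 3.0]
opening: 0.0212
gripper_force: 29.8
```

jog_arm:
  increments:
    - {"travel": [-0.004, 0, -0.007], "roll": 0}
    - {"travel": [-0.01, 0, -0.0173], "roll": 0}
    - {"travel": [-0.016, 0, -0.0277], "roll": 0}
    - {"travel": [-0.022, 0, -0.038], "roll": 0}
    - {"travel": [-0.028, 0, -0.0485], "roll": 0}
    - {"travel": [-0.034, 0, -0.06], "roll": 0}
    - {"travel": [-0.037, 0, -0.08], "roll": 0}
    - {"travel": [-0.077, 0, -0.07], "roll": 0}
    - {"travel": [-0.102, 0, -0.035], "roll": 0}
    - {"travel": [-0.102, 0, -0.01], "roll": 0}
    - {"travel": [-0.102, 0, 0.005], "roll": 0}
    - {"travel": [-0.102, 0, 0.012], "roll": 0}
    - {"travel": [-0.102, 0, 0.017], "roll": 0}
    - {"travel": [-0.102, 0, 0.017], "roll": 0}
    - {"travel": [-0.102, 0, 0.017], "roll": 0}

```text
time: 20.5
eef_pos: [0.4304, 0.3037, 0.2066]
tcp_rot: [0.996, -0.084, 0.0, -0.0]
wrist_force: [-1.2, 1.0, 2.4]
opening: 0.021
gripper_force: 30.0
```

jog_arm:
  increments:
    - {"travel": [0.003, 0, 0.001], "roll": 0}
    - {"travel": [0.008, 0, 0], "roll": 0}
    - {"travel": [0.013, 0, -0.001], "roll": 0}
    - {"travel": [0.018, 0, -0.001], "roll": 0}
    - {"travel": [0.023, 0, -0.001], "roll": 0}
    - {"travel": [0.028, 0, -0.001], "roll": 0}
    - {"travel": [0.033, 0, 0], "roll": 0}
    - {"travel": [0.035, 0, 0], "roll": 0}
    - {"travel": [0.035, 0, 0], "roll": 0}

```text
time: 21.4
eef_pos: [0.4635, 0.2981, 0.2066]
tcp_rot: [0.997, -0.083, -0.002, 0.0]
wrist_force: [-6.9, -0.1, 15.3]
opening: 0.0209
gripper_force: 30.0
```

jog_arm:
  increments:
    - {"travel": [0.003, 0, 0], "roll": 0}
    - {"travel": [0.007, 0, 0], "roll": 0}
    - {"travel": [0.007, 0, -0.001], "roll": 0}

```text
time: 21.7
eef_pos: [0.4715, 0.2968, 0.207]
tcp_rot: [0.997, -0.084, -0.001, 0.0]
wrist_force: [-0.1, -0.1, -0.5]
opening: 0.0215
gripper_force: 30.0
```

jog_arm:
  increments:
    - {"travel": [0, 0, 0], "roll": 0}
    - {"travel": [0, 0, 0], "roll": 0}
    - {"travel": [0, 0, 0], "roll": 0}
    - {"travel": [0, 0, 0], "roll": 0}
    - {"travel": [0, 0, -0.04], "roll": 0}
    - {"travel": [0, 0, -0.07], "roll": 0}
    - {"travel": [0, 0, -0.07], "roll": 0}
  hand: -0.2

```text
time: 22.4
eef_pos: [0.4733, 0.2972, 0.28]
tcp_rot: [0.996, -0.084, 0.003, -0.002]
wrist_force: [-0.0, 0.7, 0.4]
opening: 0.0529
gripper_force: 0.0
```

```bash
python3 - <<'E'
from h import *
S=grab('scene','s6.png')
s=manip.state();c=s['eef_pos'];g=c-[0,0,.217]
p=proj(S,g).astype(int)
b=black(S['img'],(p[0]-11,p[1]-9,14,20))[0];P=onz(S,*b[0],.0615);print(p,b,P)
a=2*np.arctan2(s['tcp_rot'][1],s['tcp_rot'][0]);D=P-c;print(c,np.cos(a)*D[0]+np.sin(a)*D[1],np.sin(a)*D[0]-np.cos(a)*D[1])
f=lambda im,q:cv2.resize(im['img'][q[1]-50:q[1]+50,q[0]-50:q[0]+50,::-1],None,fx=4,fy=4,interpolation=cv2.INTER_CUBIC)
cv2.imwrite('pics/c6.png',np.hstack([f(S,p),f(S,(278,178))]))
E
```

```text
[410 258] (array([408.9009009 , 259.06306306]), array([411.08684559, 249.0189005 ]), array([407.16571004, 267.03606403]), np.int32(111)) [0.47803897 0.2961969  0.0615    ]
[0.47251752 0.2970094  0.27822683] 0.005579599037956351 -0.00012100233197905605
```

View pics/c6.png

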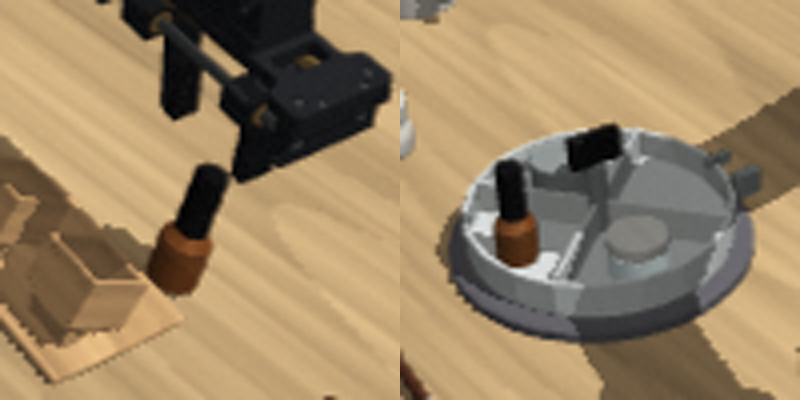

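The first bottle stands well in its cell. The second leans about 10°, with its base caught on the holder plate's edge. I'll regrip it, move it clear and let it settle.

jog_arm:
  increments:
    - {"travel": [0.003, 0, 0.03], "roll": 0}
    - {"travel": [0.003, 0, 0.055], "roll": 0}
    - {"travel": [0.003, 0, 0.066], "roll": 0}
    - {"travel": [0.003, 0, 0.066], "roll": 0}
    - {"travel": [0.003, 0, 0.066], "roll": 0}

```text
time: 22.95
eef_pos: [0.4749, 0.2962, 0.2106]
tcp_rot: [0.996, -0.084, -0.0, 0.0]
wrist_force: [0.9, -0.7, 0.3]
opening: 0.0529
gripper_force: 0.0
```

jog_arm:
  increments:
    - {"travel": [0, 0, 0], "roll": 0}
    - {"travel": [0, 0, 0], "roll": 0}
    - {"travel": [0, 0, 0], "roll": 0}
    - {"travel": [0, 0, 0], "roll": 0}
    - {"travel": [0, 0, 0], "roll": 0}
    - {"travel": [-0.01, 0, -0.015], "roll": 0}
    - {"travel": [-0.04, 0, -0.02], "roll": 0}
    - {"travel": [-0.06, 0, -0.012], "roll": 0}
    - {"travel": [-0.06, 0, -0.004], "roll": 0}
    - {"travel": [-0.06, 0, 0.001], "roll": 0}
    - {"travel": [-0.06, 0, 0.001], "roll": 0}
    - {"travel": [-0.06, 0, 0.001], "roll": 0}
  hand: 1

```text
time: 24.15
eef_pos: [0.4168, 0.3062, 0.2101]
tcp_rot: [0.996, -0.084, 0.001, -0.0]
wrist_force: [-2.2, 0.3, 8.4]
opening: 0.0211
gripper_force: 30.0
```

jog_arm:
  increments:
    - {"travel": [0.005, 0, 0], "roll": 0}
    - {"travel": [0.009, 0, 0], "roll": 0}
    - {"travel": [0.009, 0, 0], "roll": 0}

```text
time: 24.45
eef_pos: [0.4252, 0.3045, 0.2097]
tcp_rot: [0.996, -0.084, -0.001, 0.0]
wrist_force: [-3.2, 0.4, 6.9]
opening: 0.0211
gripper_force: 30.1
```

jog_arm:
  increments:
    - {"travel": [0, 0, 0], "roll": 0}
    - {"travel": [0, 0, 0], "roll": 0}
    - {"travel": [0, 0, 0], "roll": 0}
    - {"travel": [0, 0, 0], "roll": 0}
    - {"travel": [0, 0, -0.04], "roll": 0}
    - {"travel": [0, 0, -0.07], "roll": 0}
    - {"travel": [0, 0, -0.07], "roll": 0}
  hand: -0.2

```text
time: 25.15
eef_pos: [0.4258, 0.3052, 0.2827]
tcp_rot: [0.996, -0.084, 0.003, -0.002]
wrist_force: [1.2, -0.2, 0.3]
opening: 0.053
gripper_force: 0.0
```

```bash
python3 - <<'E'
from h import *
S=grab('scene','s7.png')
s=manip.state();c=s['eef_pos'];g=c-[0,0,.217]
p=proj(S,g).astype(int)
b=black(S['img'],(p[0]-12,p[1]-9,18,20))[0];P=onz(S,*b[0],.0615);print(p,b,P)
q=proj(S,P+[0,0,.02])-proj(S,P-[0,0,.02]);v=b[2]-b[1];print('slope vertical',q[0]/q[1],'cap',v[0]/v[1])
a=2*np.arctan2(s['tcp_rot'][1],s['tcp_rot'][0]);D=P-c;print(c,np.cos(a)*D[0]+np.sin(a)*D[1],np.sin(a)*D[0]-np.cos(a)*D[1])
f=lambda im,q:cv2.resize(im['img'][q[1]-50:q[1]+50,q[0]-50:q[0]+50,::-1],None,fx=4,fy=4,interpolation=cv2.INTER_CUBIC)
cv2.imwrite('pics/c7.png',f(S,p))
E
```

```text
[426 250] (array([422.38582677, 252.33070866]), array([423.7053666 , 243.95359019]), array([421.12505572, 260.33473272]), np.int32(127)) [0.43469343 0.30187681 0.0615    ]
slope vertical -0.17391347193847317 cap -0.15751714957453014
[0.42517505 0.30503457 0.28115268] 0.00991213941055339 0.0015233763470553327
```

View pics/c7.png

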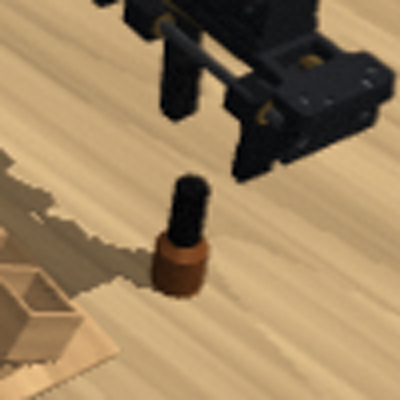

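The bottle is upright at (180,235) in the crop, with its cap slope matching vertical. Regrip and lift.

jog_arm:
  increments:
    - {"travel": [0.0095, 0.001, 0.03], "roll": 0}
    - {"travel": [0.0095, 0.001, 0.055], "roll": 0}
    - {"travel": [0.0095, 0.001, 0.071], "roll": 0}
    - {"travel": [0.0095, 0.001, 0.071], "roll": 0}
    - {"travel": [0.0095, 0.001, 0.071], "roll": 0}

```text
time: 25.7
eef_pos: [0.4335, 0.3019, 0.208]
tcp_rot: [0.996, -0.084, -0.001, 0.001]
wrist_force: [0.3, -0.1, -0.2]
opening: 0.053
gripper_force: 0.0
```

jog_arm:
  increments:
    - {"travel": [0, 0, 0], "roll": 0}
    - {"travel": [0, 0, 0], "roll": 0}
    - {"travel": [0, 0, 0], "roll": 0}
    - {"travel": [0, 0, 0], "roll": 0}
    - {"travel": [0, 0, 0], "roll": 0}
    - {"travel": [0, 0, -0.03], "roll": 0}
    - {"travel": [0, 0, -0.07], "roll": 0}
    - {"travel": [0, 0, -0.11], "roll": 0}
    - {"travel": [0, 0, -0.13], "roll": 0}
    - {"travel": [0, 0, -0.13], "roll": 0}
    - {"travel": [0, 0, -0.13], "roll": 0}
  hand: 1

```text
time: 26.8
eef_pos: [0.4334, 0.3021, 0.3385]
tcp_rot: [0.996, -0.084, -0.0, -0.0]
wrist_force: [-0.2, -0.2, -0.2]
opening: 0.0212
gripper_force: 30.0
```

```bash
python3 - <<'E'
from h import *
s=manip.state();c=s['eef_pos'];a=2*np.arctan2(s['tcp_rot'][1],s['tcp_rot'][0])
D=np.array([.4444,-.2065])-c[:2]
print(s['joint_positions'],c,np.cos(a)*D[0]+np.sin(a)*D[1],np.sin(a)*D[0]-np.cos(a)*D[1])
E
```

```text
[-0.80702596  0.6699045   0.18264284  1.93496313 -0.21574958  0.55541034
 -2.217449  ] [0.43343078 0.30211039 0.33852509] 0.09562479238439874 0.4996606375375629
```

jog_arm:
  increments:
    - {"travel": [0.005, 0.02, 0], "roll": 0}
    - {"travel": [0.012, 0.06, 0], "roll": 0}
    - {"travel": [0.02, 0.1, 0], "roll": 0}
    - {"travel": [0.028, 0.14, 0], "roll": 0}
    - {"travel": [0.036, 0.18, 0], "roll": 0}
    - {"travel": [0.044, 0.22, 0], "roll": 0}
    - {"travel": [0.052, 0.26, 0], "roll": 0}
    - {"travel": [0.06, 0.3, 0], "roll": 0}
    - {"travel": [0.068, 0.34, 0], "roll": 0}
    - {"travel": [0.076, 0.38, 0], "roll": 0}
    - {"travel": [0.084, 0.42, 0], "roll": 0}
    - {"travel": [0.09, 0.46, 0], "roll": 0}
    - {"travel": [0.0955, 0.49, 0], "roll": 0}
    - {"travel": [0.0955, 0.4995, 0], "roll": 0}
    - {"travel": [0.0955, 0.4995, 0.04], "roll": 0}
    - {"travel": [0.0955, 0.4995, 0.075], "roll": 0}
    - {"travel": [0.0955, 0.4995, 0.095], "roll": 0}
    - {"travel": [0.0955, 0.4995, 0.105], "roll": 0}
    - {"travel": [0.0955, 0.4995, 0.108], "roll": 0}
    - {"travel": [0.0955, 0.4995, 0.108], "roll": 0}

```text
time: 28.8
eef_pos: [0.4446, -0.2058, 0.2306]
tcp_rot: [0.997, -0.083, -0.0, -0.0]
wrist_force: [0.4, 0.9, -0.3]
opening: 0.021
gripper_force: 30.0
```

jog_arm:
  increments:
    - {"travel": [0, 0, 0.0015], "roll": 0}
    - {"travel": [0, 0, 0.003], "roll": 0}
    - {"travel": [0, 0, 0.0045], "roll": 0}
    - {"travel": [0, 0, 0.0045], "roll": 0}

```text
time: 29.2
eef_pos: [0.4448, -0.2064, 0.227]
tcp_rot: [0.996, -0.084, 0.001, 0.0]
wrist_force: [0.1, 0.6, 4.9]
opening: 0.0208
gripper_force: 30.0
```

Touchdown at 4.9 N. Release, rise and check.

jog_arm:
  increments:
    - {"travel": [0, 0, 0], "roll": 0}
    - {"travel": [0, 0, 0], "roll": 0}
    - {"travel": [0, 0, 0], "roll": 0}
    - {"travel": [0, 0, 0], "roll": 0}
    - {"travel": [0, 0, -0.02], "roll": 0}
    - {"travel": [0, 0, -0.06], "roll": 0}
    - {"travel": [0, 0, -0.1], "roll": 0}
    - {"travel": [0, 0, -0.12], "roll": 0}
    - {"travel": [0, -0.05, -0.12], "roll": 0}
    - {"travel": [0, -0.1, -0.12], "roll": 0}
    - {"travel": [0, -0.15, -0.12], "roll": 0}
    - {"travel": [0, -0.2, -0.12], "roll": 0}
    - {"travel": [0, -0.25, -0.12], "roll": 0}
    - {"travel": [0, -0.25, -0.12], "roll": 0}
    - {"travel": [0, -0.25, -0.12], "roll": 0}
    - {"travel": [0, -0.25, -0.12], "roll": 0}
  hand: -0.2

```text
time: 30.8
eef_pos: [0.4859, 0.0388, 0.3461]
tcp_rot: [0.996, -0.085, -0.0, 0.001]
wrist_force: [-0.1, -0.1, -0.9]
opening: 0.053
gripper_force: 0.0
```

```bash
python3 - <<'E'
from h import *
S=grab('scene');T=grab('top')
f=lambda im,q:cv2.resize(im['img'][q[1]-60:q[1]+60,q[0]-50:q[0]+50,::-1],None,fx=4,fy=4,interpolation=cv2.INTER_CUBIC)
cv2.imwrite('pics/c8.png',np.hstack([f(S,(278,178)),f(T,(397,220))]))
E
```

```text
(no output)
```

View pics/c8.png

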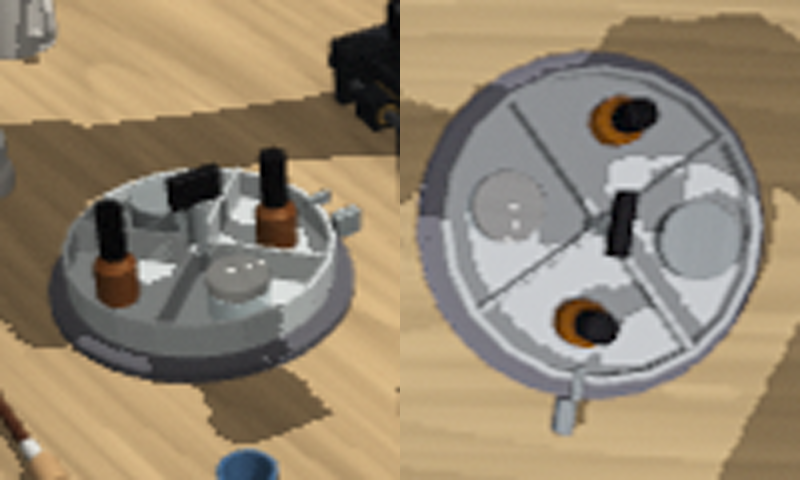

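Both bottles stand upright in their cells. The fin tip is at about (578,385) and the tab at (564,415) in the top crop. I'll check the fin angle, then hand in.

```bash
python3 - <<'E'
from h import *
T=grab('top');c=np.array([.5135,-.2177])
ang=lambda u,v,z:np.degrees(np.arctan2(*(onz(T,347+u/4,160+v/4,z)[:2]-c)[::-1]))
k=black(T['img'],(393,203,18,24))[0];e=onz(T,*k[1],.108)-onz(T,*k[2],.108)
d=ang(178,382,.048)-ang(164,415,.03);b=np.degrees(np.arctan2(e[1],e[0]))%180
print('fin-tab',d,'bar axis',b)
if abs(d)<4.5 and abs(b-170.8)<5: print(manip.job_done())
E
```

```text
fin-tab 0.7310741596527919 bar axis 171.16255489597103
the job is handed in; nothing more can be done
None
```

Both bottles stand upright in the carousel's two empty cells, the fin measures about 0.7° from the index tab (limit 7°), no bystander was touched, and the job is handed in at about 31 s; no verdict was returned.

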